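Set and lock the focus of the vial imager

ROBOT

A 6-joint arm with a two-finger parallel gripper is mounted at the origin on a cart in front of the work surface, level with it; the furniture and walls round the work are solid. World frame = base frame: x ahead of the robot, y to its left, z up, the work surface at z = 0. Lengths are in m, angles in degrees, forces in N, time in s.
With the tool pointing down it reaches from about 0.35 to 0.875 m from the base axis. Payload 4.2 kg.
Tool frame: the origin (TCP) lies on the front face of the gripper's body, between the roots of the fingers; the fingertips stand 70 mm ahead of it and the grasp point (between the pads) lies 51 mm ahead of it; z points along the fingers, y is the line along which they close (so a half turn about z gives the same grasp; the last joint's range is limited). The gripper opens to 87 mm and grips with 3 to 60 N. Pads are 19 mm wide; open, the fingers measure 117 mm over their backs; the gripper's body (75 mm by 190 mm) begins 51 mm behind the grasp point.
Start: joints at [81.738, 22.042, 0.453, 0, -68.411, -14.817], TCP at [0.245, 0.575, 0.292] pointing down, gripper open.
Joint ranges: [-179.83, 179.83], [-69.29, 118.12], [-61.27, 80.66], [-181.25, 117.63], [-171.15, -9.14], [-177.46, 177.46]. Speed limits (degrees/s): [159.86, 159.86, 180, 180, 180, 180].

INTERFACE

Orientations are given as a 3x3 rotation matrix whose columns are the frame's x, y, z axes.
In Python, from station import r gives the robot as it stands.
- The arm moves only by the shell command python3 -m pendant 'ROWS' [OPENING]. ROWS is JSON, a list of rows, each a list of 2 entries, a list of its own where there are three numbers: the shift along the tool's x, y, z in mm, then the turn, a rotation vector about the tool's x, y, z in rad. A call has 1 to 10 rows; each row is the pose to reach, as a shift and turn from the pose commanded when the call began, along the tool's axes at that moment; what a row does not reach only later rows make up. A row lasts 1/10 s, in which the tool goes at most 50 mm and 8.59 degrees, less where a joint would pass 70% of its speed; a pose out of reach is approached as far as the arm can. A call with a gripper value outside its range is refused whole. OPENING is the opening, from 0 (shut) to 1 (fully open), set as the call begins (- or left out, the last holds). The fingers move at their own pace and stop on an object; the grip force is fixed at half the most. Time passes only in rows, so rows that repeat a pose let the fingers close. It gives the time, the measured TCP pose, the force, the opening and the grip force at its end, in the units of the state.
- r.sense(): the state, without advancing time (a new reading comes with each control period).
- r.capture(name): name is "scene" or "side" or "wrist"; returns a dict with "frame" (400x640x3 uint8, red, green, blue), "vertical_fov" (degrees; the focal length in pixels is half the picture's height over the tangent of half this angle, whatever the lens; pixels are square), "cx", "cy" (the principal point, pixels), "rvec" (rotation vector, rad) and "tvec" (3), from world to camera coordinates, as OpenCV has them. Camera axes: x right, y down, z forward; pixel columns grow to the right and rows downward; lengths in m; the calibration is good to about 2 mm. A picture is of the moment at which its call begins. There is no depth.
- r.finish_job(): hands the job in; it is judged then, once.
The state is a dict: "time_s": time; "joints": joint angles; "joint_velocities": joint speeds; "effort": joint torques, N m; "tcp_pos": TCP position; "ee_rot": TCP orientation; "wrist_force": force on the tool from outside, world axes, zero at the start; "moment": the same for the moment, N m; "gripper_width": opening from 0.0 (shut) to 1.0 (fully open); "gripper_force": force on a finger pad.
Only numpy, scipy, OpenCV 4.12 (cv2) and the standard library are available. Lean on these libraries where they do the work, as an engineer would, in place of code of your own. Each camera call takes 0.05 s, during which the arm holds its last target. There are 200 camera calls.

TASK

Fit the red focus key over the flats of the imager's lens barrel and turn it clockwise until its arm rests against the steel stop pin, which puts the focus on its mark. Leave the key there to hold the barrel still and turn the knurled brass lock ring clockwise until it is properly tight, its spring washer pressed flat, at about 0.5 newton metres; do not over-tighten it, as that strains the stop pin. Then lift the key off, leaving the focus on its mark, and lay it flat on the bench clear of the imager, with the other things left where they are.

Things in the scene. Friction and masses are not known exactly. Their poses are not given: they have to be found in the camera images.
- imager: Vial imager, fixed to the bench: dark block (top face 45 mm above the bench, reaching 72 mm to +x, 44 mm to -x, 48 mm to each side) on an aluminium foot plate 150x120x10 mm, with an up-looking black lens. Origin on the lens axis at bench level, z up; x runs along the block's long side, past the white focus mark and the stop pin.
- barrel_head (a point): Centre of the lens barrel's flat top, on the lens axis, 82 mm above the bench; turns with the barrel, x along the white index line. The head (top 14 mm) is a 36 mm round with two flats 26 mm apart that run along x, top edge bevelled 2 mm; under it, 68 mm above the bench, is a 40 mm shoulder.
- lens_barrel (a joint): Turn of the lens barrel, rad: 0 with its index line at the white focus mark (imager +x), positive counter-clockwise from above. Starts 0.35 to 0.75. Turns easily (0.05 N m) while the lock ring is loose, and does not rise or sink.
- lock_ring: Knurled brass lock ring on the barrel's thread, 60 mm dia, knurl 50 to 62 mm above the bench; origin on the lens axis at its underside, z up. Clockwise from above tightens. Its thread is stiff (0.16 N m), so a barrel that is not held goes round with the ring and nothing tightens. It stays where it is left.
- spring_washer: Steel spring washer, 55 mm dia, under the ring. With the barrel held the ring turns 0.25 to 0.75 rad before it meets the washer (gap under 1 mm) and 0.35 rad more to press it flat (17 N), at about 0.2 N m throughout. Then it is solid and the torque climbs steeply (well over 5 N m per rad): 0.5 N m is properly tight, over 1.3 N m is too much.
- focus_key: Loose red focus key, 0.12 kg, socket down on the bench: round cap 47 mm dia, 17 mm tall; socket underneath 13 mm deep for the barrel head, flats along x, 0.6 mm clearance all round (0.05 rad of play each way). Origin at the centre of the underside, z up. Seated on the barrel the underside is 69 mm above the bench.
- key_rib (a point): Middle of the key's grip rib, on the key's axis, 25 mm above its underside. The rib is 36 mm long (along key x), 10 mm thick and stands on the cap, 17 to 31 mm above the underside.
- key_arm (a point): End of the key's stop arm, 76 mm from the key's axis along its +x, 9 mm above the underside; the arm is 10 mm wide and 8 mm thick. On the barrel it must point to imager +x, on the +y (counter-clockwise) side of the stop pin.
- stop_pin: Upright steel stop pin on the imager block, 11 mm dia, from 45 to 88 mm above the bench; origin at its foot, 56 mm from the lens axis to imager +x and 10 mm to -y. With the arm against its +y side the key points at the focus mark, and the pin keeps key and barrel from going on clockwise; it takes the ring's torque (1 N m is 18 N) and stands 25 N.
- vial_3: Bystander, loose: amber sample vial with a white cap, 27 mm dia, 61 mm tall, upright; origin at the centre of its underside.
- funnel_3: Bystander, loose: clear plastic funnel standing mouth down, 70 mm dia, 124 mm tall; origin at the centre of its underside.
- funnel_4: Bystander, loose: clear plastic funnel standing mouth down, 71 mm dia, 123 mm tall; origin at the centre of its underside.
- beaker_0: Bystander, loose: small clear beaker, 49x56x62 mm; origin at the centre of its underside.
There are look-alikes about, which are no part of the job. What is meant by the imager is not purple, and is the larger of those in its own colour.

How it is judged (in metres and radians):
On the way, in this order (a step that is already met when the one before it is completed fails the run):
1. the key is seated on the barrel head and the barrel has been turned to its focus mark (z of focus_key in the frame of barrel_head below -0.0105 m and horizontal distance between focus_key and barrel_head below 0.004 m and value of joint lens_barrel between -0.14 and 0.14 rad), for 0.2 s.
2. with the key seated and the barrel still on its mark, the lock ring is tight on its spring washer (all of step 1 and contact force between lock_ring and spring_washer above 12 N), for 0.2 s.
At the end, for the whole second after the job is handed in: The lock ring is tight (pressing its spring washer with over 12 N), the lens barrel is within 0.14 rad (8 degrees) of its focus mark, and the key lies still and flat, socket down, on the bench with its axis at least 120 mm from the lens axis (value of joint lens_barrel between -0.14 and 0.14 rad and contact force between lock_ring and spring_washer above 12 N and height (world z) of focus_key between -0.006 and 0.006 m and angle between focus_key's own z axis and vertical below 0.12 rad and horizontal distance between focus_key and imager above 0.12 m and linear speed of focus_key below 0.02 m/s); the robot touches nothing.
It fails at once if the lock ring is over-tightened: the key is driven against the stop pin with more than 25 N (contact force between focus_key and stop_pin above 25 N).
It fails at once if a bystander is pushed more than 30 mm from its place (distance of any of vial_3, funnel_3, funnel_4, beaker_0 from where it was at the start of the episode above 0.03 m).
It also fails if it takes over 72 s, if anything falls off the work surface, if the arm or the gripper's body presses on something with over 40 N, if the wrist force passes 120 N, or if a joint passes its speed limit or range.

## Working session

There is one attempt and no reset: what is moved stays moved. The work goes in short steps, Python scripts to look and compute and a shell command to move; the robot and the scene stay as the last step left them, time stands still between calls to the robot, and variables do not carry over. Pictures are saved under pics/ and viewed, at most 10 in all, crops included, and the job is handed in when it is done.

```bash
mkdir -p pics; ls; cat > h.py <<'E'
import numpy as np, cv2
from station import r
def cap(n,f=None):
    c=r.capture(n)
    if f: cv2.imwrite('pics/'+f,cv2.cvtColor(c['frame'],cv2.COLOR_RGB2BGR))
    c['R']=cv2.Rodrigues(np.array(c['rvec'],float))[0]; c['t']=np.array(c['tvec'],float).ravel()
    c['f']=200/np.tan(np.radians(c['vertical_fov'])/2)
    return c
def ray(c,u,v):
    d=c['R'].T@np.array([(u-c['cx'])/c['f'],(v-c['cy'])/c['f'],1]); return -c['R'].T@c['t'],d
def on(c,u,v,z):
    o,d=ray(c,u,v); return o+d*(z-o[2])/d[2]
def proj(c,p):
    q=c['R']@np.array(p,float)+c['t']; return c['cx']+c['f']*q[0]/q[2],c['cy']+c['f']*q[1]/q[2]
E
python3 - <<'E'
from h import *
a=cap('scene','s1.png');b=cap('side','d1.png');w=cap('wrist','w1.png')
for c in(a,b,w):print(c['vertical_fov'],c['cx'],c['cy'],-c['R'].T@c['t'])
s=r.sense();print(s['tcp_pos'],s['ee_rot'],s['time_s'],{k:v for k,v in a.items() if k not in('frame',)}.keys())
E
```

```text
pics
48.403209542283676 324.2955253114623 196.32731354273864 [-0.08345565 -0.74698968  0.86735244]
42.11094909634712 320.86907594796344 203.79362301957406 [-0.05582667 -1.17092905  1.04190099]
60.399578564915295 318.2094272516791 200.15559147721103 [0.31611473 0.54428187 0.38384458]
[0.24483362 0.574681   0.29140432] [[ 9.19923468e-01 -3.92097566e-01 -5.57938695e-04]
 [-3.92097945e-01 -9.19922057e-01 -1.61590995e-03]
 [ 1.20334246e-04  1.70528010e-03 -9.99998539e-01]] 0.15 dict_keys(['vertical_fov', 'cx', 'cy', 'rvec', 'tvec', 'R', 't', 'f'])
```

View pics/s1.png

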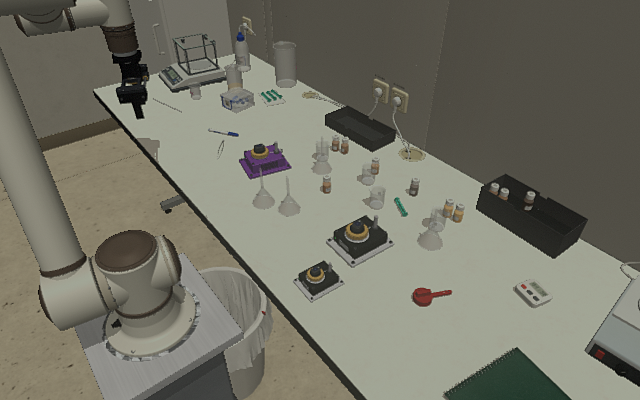

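View pics/d1.png

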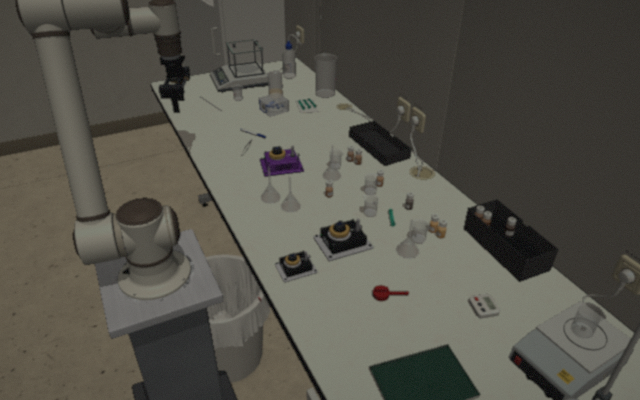

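View pics/w1.png

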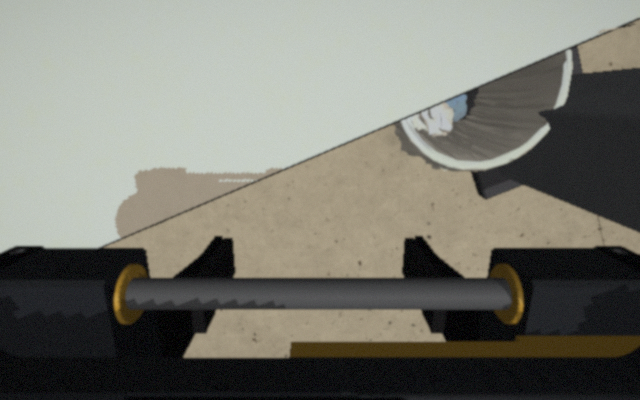

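The larger black imager is at scene (360,238), with its stop pin near (376,222). The red key is at (425,297) and its arm points right to (450,293). The wrist camera shows only the bench edge. Next I'll get rough positions.

```bash
python3 - <<'E'
from h import *
a=cap('scene');b=cap('side')
for n,c in(('scene',a),('side',b)):
    hsv=cv2.cvtColor(c['frame'],cv2.COLOR_RGB2HSV)
    m=(((hsv[...,0]<6)|(hsv[...,0]>174))&(hsv[...,1]>150)&(hsv[...,2]>70)).astype('uint8')
    k,l,st,ce=cv2.connectedComponentsWithStats(m)
    for i in range(1,k):
        if st[i,4]>60:print(n,st[i],ce[i],on(c,*ce[i],.015))
print('imager lens',on(a,358,228,.082),on(b,342,229,.082))
print('pin top',on(a,375.5,217,.088),'ring',on(a,357,233,.062))
print('key cap',on(a,423,297,.025),'arm end',on(a,451,293,.011))
for n,p in dict(v326=(326,190),f263=(263,205),f289=(289,212),bk=(377,205)).items():print(n,on(a,*p,0))
w=cap('wrist');s=r.sense();R=np.array(s['ee_rot']);print('cam axes in tool',(R.T@w['R'].T).round(3), R.T@(-w['R'].T@w['t']-s['tcp_pos']))
# imager foot corners
for p in((328,239),(361,262),(394,243),(365,219)):print(on(a,*p,.01))
E
```

```text
scene [414 288  37  15 215] [427.52093023 294.42790698] [ 0.54912686 -0.35708904  0.015     ]
side [374 291  34   7 112] [386.77678571 293.49107143] [ 0.54520209 -0.36789859  0.015     ]
imager lens [ 0.52343034 -0.12825041  0.082     ] [ 0.52477797 -0.14399297  0.082     ]
pin top [ 0.5846911  -0.12924118  0.088     ] ring [ 0.52373279 -0.12551107  0.062     ]
key cap [ 0.52733551 -0.36020739  0.025     ] arm end [ 0.60062544 -0.38769829  0.011     ]
v326 [6.26168549e-01 1.34257522e-01 1.11022302e-16]
f263 [0.42672727 0.19385372 0.        ]
f289 [0.47059964 0.11755583 0.        ]
bk [ 7.02633163e-01 -2.13660595e-02 -1.11022302e-16]
cam axes in tool [[ 0.001 -0.96  -0.279]
 [ 1.     0.001 -0.   ]
 [ 0.001 -0.279  0.96 ]] [ 0.07749261  0.00018361 -0.09244297]
[ 0.48335223 -0.0540538   0.01      ]
[ 0.49726107 -0.175032    0.01      ]
[ 0.61637717 -0.17809406  0.01      ]
[ 0.62118308 -0.05500483  0.01      ]
```

```bash
python3 - <<'E'
import cv2
a=cv2.imread('pics/s1.png')[190:320,240:480]
cv2.imwrite('pics/s1c.png',cv2.resize(a,None,fx=3.3,fy=3.3,interpolation=cv2.INTER_CUBIC))
E
```

```text
(no output)
```

View pics/s1c.png

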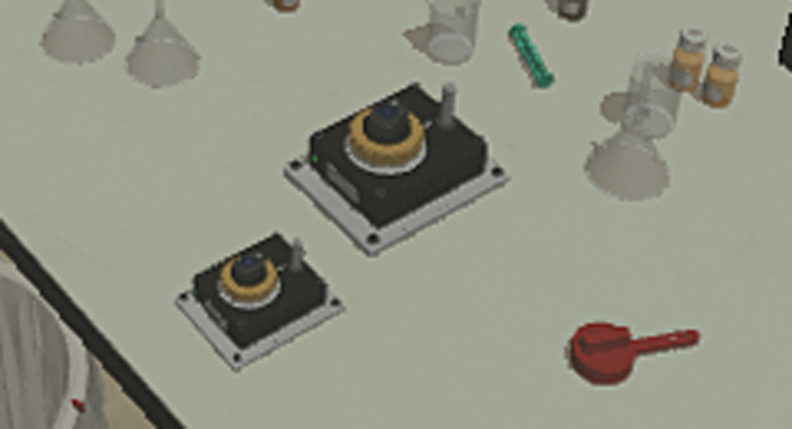

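```bash
python3 -m pendant '[[[313,375,0],[0,0,0]],[[313,375,0],[0,0,0]],[[313,375,0],[0,0,0]],[[313,375,0],[0,0,0]],[[313,375,0],[0,0,0]],[[313,375,0],[0,0,0]],[[313,375,0],[0,0,0]],[[313,375,0],[0,0,0]],[[313,375,0],[0,0,0]],[[313,375,0],[0,0,0]]]' 1; python3 -m pendant '[[[313,375,40],[0,0,0]],[[313,375,40],[0,0,0]],[[313,375,40],[0,0,0]],[[313,375,40],[0,0,0]],[[313,375,40],[0,0,0]],[[313,375,40],[0,0,0]],[[313,375,40],[0,0,0]],[[313,375,40],[0,0,0]],[[313,375,40],[0,0,0]],[[313,375,40],[0,0,0]]]'
python3 - <<'E'
from h import *
w=cap('wrist','w2.png');print(r.sense()['joints'],r.sense()['tcp_pos'])
E
```

```text
time_s: 1.3
tcp_pos: [0.3858, 0.1049, 0.2926]
ee_rot: [[0.92, -0.393, 0.001], [-0.393, -0.92, 0.001], [0.0, -0.001, -1.0]]
wrist_force: [0.5, 0.7, -0.7]
gripper_width: 0.998
gripper_force: 0.0
time_s: 2.3
tcp_pos: [0.5271, -0.3631, 0.2516]
ee_rot: [[0.919, -0.393, -0.0], [-0.393, -0.919, -0.0], [-0.0, 0.0, -1.0]]
wrist_force: [1.0, 0.7, -0.3]
gripper_width: 1.0
gripper_force: 0.0
[-20.39390301  25.50857402  -0.33985312   0.14827392 -64.13204633
  87.00710593] [ 0.52819615 -0.36744426  0.25014346]
```

View pics/w2.png

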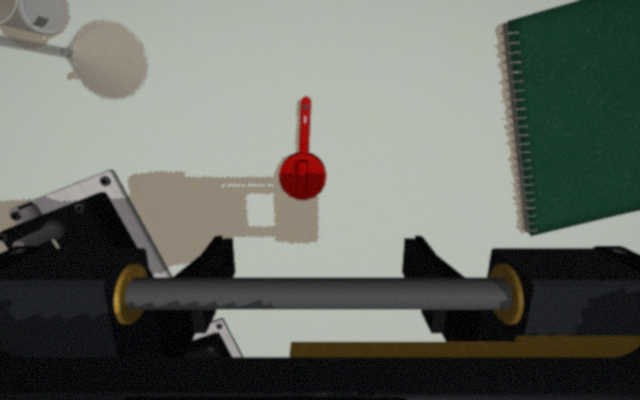

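```bash
cat >> h.py <<'E'
def keymask(c):
    hsv=cv2.cvtColor(c['frame'],cv2.COLOR_RGB2HSV)
    m=(((hsv[...,0]<8)|(hsv[...,0]>172))&(hsv[...,1]>130)&(hsv[...,2]>50)).astype('uint8')
    k,l,st,ce=cv2.connectedComponentsWithStats(m); i=1+np.argmax(st[1:,4]); return (l==i).astype('uint8'),st[i]
E
python3 - <<'E'
from h import *
w=cap('wrist');m,st=keymask(w);print(st)
# rectify the red pixels onto z=17mm plane (cap top) : opening removes arm -> cap
ys,xs=np.nonzero(m)
disk=cv2.morphologyEx(m,cv2.MORPH_OPEN,cv2.getStructuringElement(2,(41,41)))
cn=max(cv2.findContours(disk,0,1)[0],key=cv2.contourArea);e=cv2.fitEllipse(cn);print(e,on(w,*e[0],.014))
arm=cv2.subtract(m,cv2.dilate(disk,np.ones((5,5))))
k,l,s2,ce=cv2.connectedComponentsWithStats(arm);i=1+np.argmax(s2[1:,4]);P=np.array([on(w,x,y,.013)[:2] for y,x in zip(*np.nonzero(l==i))])
c=P.mean(0);d=np.linalg.svd(P-c,full_matrices=False)[2][0];print(s2[i],c,d,np.degrees(np.arctan(d[1]/d[0])))
s=(P-c)@d;print(c+d*s.max(),c+d*s.min());print(r.sense()['tcp_pos'])
E
```

```text
[ 275  101   46  102 2183]
((297.8905334472656, 178.9376220703125), (44.6048583984375, 45.56703186035156), 177.7689971923828) [ 0.53935501 -0.35108276  0.014     ]
[295 101  11  54 466] [ 0.58327476 -0.37280516] [-0.89566443  0.44473051] -26.406098428456524
[ 0.56133331 -0.36191042] [ 0.6052015 -0.3836926]
[ 0.52717661 -0.364502    0.25006392]
```

w2 shows the key cap at (302,176), with its arm up to (306,98). I'll go closer over it and measure again.

```bash
python3 -m pendant '[[[6,-17,50],[0,0,0.06]],[[6,-17,90],[0,0,0.06]],[[6,-17,90],[0,0,0.06]],[[6,-17,90],[0,0,0.06]],[[6,-17,90],[0,0,0.06]]]'
cat > k.py <<'E'
from h import *
import sys
z0=float(sys.argv[1]) if len(sys.argv)>1 else 0
w=cap('wrist','w%d.png'%int(r.sense()['time_s']*100));m,st=keymask(w);s=r.sense()
m=cv2.medianBlur(m,3);n=int(st[2]*.6)|1
disk=cv2.morphologyEx(m,cv2.MORPH_OPEN,cv2.getStructuringElement(2,(n,n)))
arm=cv2.subtract(m,cv2.dilate(disk,np.ones((7,7))))
k,l,s2,ce=cv2.connectedComponentsWithStats(arm);i=1+np.argmax(s2[1:,4])
P=np.array([on(w,x,y,z0+.013)[:2] for y,x in zip(*np.nonzero(l==i))])
c=P.mean(0);d=np.linalg.svd(P-c,full_matrices=False)[2][0];t=(P-c)@d
far=max((c+d*t.max(),c+d*t.min()),key=lambda q:np.linalg.norm(q-on(w,*np.argwhere(disk).mean(0)[::-1],z0+.013)[:2]))
d=d*np.sign((far-c)@d);ax=far-.076*d
D=np.array([on(w,x,y,z0+.015)[:2] for y,x in np.argwhere(disk)])
print('box',st,'arm',s2[i],'yaw',np.degrees(np.arctan2(d[1],d[0])),'axis from arm',ax,'cap mean',D.mean(0),'cap px',np.argwhere(disk).mean(0)[::-1])
R=np.array(s['ee_rot']);print('tcp',s['tcp_pos'],'tool yaw',np.degrees(np.arctan2(R[1,0],R[0,0])))
for q in(ax,D.mean(0)):print('to key, tool mm',1000*(R.T@(np.r_[q,0]-np.r_[s['tcp_pos'][:2],0])))
E
python3 k.py
```

```text
time_s: 2.9
tcp_pos: [0.5404, -0.3476, 0.1653]
ee_rot: [[0.895, -0.446, 0.005], [-0.446, -0.895, -0.003], [0.005, 0.0, -1.0]]
wrist_force: [0.2, 0.5, 0.9]
gripper_width: 1.004
gripper_force: 0.0
box [ 293  106   62  134 3840] arm [317 106  13  69 814] yaw -26.07587226464227 axis from arm [ 0.53752699 -0.35027239] cap mean [ 0.539733   -0.35150503] cap px [323.37521108 208.56534954]
tcp [ 0.54041083 -0.34761605  0.16549432] tool yaw -26.474638062654257
to key, tool mm [-1.39719977  3.66339892 -0.00804219]
to key, tool mm [1.12695107 3.78333246 0.00610015]
```

```bash
python3 -m pendant '[[[0,0,0],[0,0,0]],[[0,0,0],[0,0,0]],[[0,0,0],[0,0,0]],[[0,0,0],[0,0,0]]]'; python3 k.py
```

```text
time_s: 3.35
tcp_pos: [0.5391, -0.3472, 0.1626]
ee_rot: [[0.895, -0.447, 0.0], [-0.447, -0.895, -0.0], [0.0, -0.0, -1.0]]
wrist_force: [-0.2, -0.0, -0.5]
gripper_width: 0.998
gripper_force: 0.0
box [ 292  103   63  136 3951] arm [317 103  13  70 834] yaw -26.23779490098855 axis from arm [ 0.5374005  -0.35021346] cap mean [ 0.53976707 -0.35146202] cap px [323.13043478 206.87187088]
tcp [ 0.53903682 -0.34714271  0.1624173 ] tool yaw -26.519497033109783
to key, tool mm [-9.30537604e-02  3.47827124e+00 -6.43281758e-05]
to key, tool mm [2.58199438e+00 3.53878472e+00 5.30894940e-04]
```

```bash
python3 -m pendant '[[[0.5,3.5,40],[0,0,0]],[[0.5,3.5,72],[0,0,0]],[[0.5,3.5,72],[0,0,0]],[[0.5,3.5,72],[0,0,0]],[[0.5,3.5,72],[0,0,0]]]'; python3 -m pendant '[[[0,0,0],[0,0,0]],[[0,0,0],[0,0,0]],[[0,0,0],[0,0,0]],[[0,0,0],[0,0,0]],[[0,0,0],[0,0,0]],[[0,0,0],[0,0,0]],[[0,0,0],[0,0,0]],[[0,0,0],[0,0,0]]]' 0
```

```text
time_s: 3.9
tcp_pos: [0.5392, -0.351, 0.0923]
ee_rot: [[0.895, -0.446, 0.003], [-0.446, -0.895, -0.002], [0.004, 0.0, -1.0]]
wrist_force: [0.5, 0.6, 0.3]
gripper_width: 0.996
gripper_force: 0.0
time_s: 4.7
tcp_pos: [0.5379, -0.3505, 0.0902]
ee_rot: [[0.895, -0.446, -0.0], [-0.446, -0.895, 0.0], [-0.0, 0.0, -1.0]]
wrist_force: [0.2, -0.7, 0.0]
gripper_width: 0.355
gripper_force: 0.0
```

```bash
python3 -m pendant '[[[0,0,0],[0,0,0]],[[0,0,0],[0,0,0]],[[0,0,0],[0,0,0]],[[0,0,0],[0,0,0]],[[0,0,0],[0,0,0]]]'; python3 -m pendant '[[[0,0,-20],[0,0,0]],[[0,0,-60],[0,0,0]],[[0,0,-100],[0,0,0]],[[0,0,-150],[0,0,0]],[[0,0,-150],[0,0,0]],[[0,0,-150],[0,0,0]]]'
```

```text
time_s: 5.2
tcp_pos: [0.5379, -0.3505, 0.0902]
ee_rot: [[0.895, -0.447, -0.0], [-0.447, -0.895, 0.0], [-0.0, 0.0, -1.0]]
wrist_force: [0.4, 0.2, 0.5]
gripper_width: 0.113
gripper_force: 30.0
time_s: 5.8
tcp_pos: [0.538, -0.3503, 0.2414]
ee_rot: [[0.895, -0.447, 0.003], [-0.447, -0.895, -0.0], [0.002, -0.001, -1.0]]
wrist_force: [0.1, -0.2, -3.1]
gripper_width: 0.11
gripper_force: 30.0
```

```bash
python3 -m pendant '[[[-141,-104,0],[0,0,0]],[[-141,-104,0],[0,0,0]],[[-141,-104,0],[0,0,0]],[[-141,-104,0],[0,0,0]],[[-141,-104,0],[0,0,0]],[[-141,-104,0],[0,0,0]],[[-141,-104,0],[0,0,0]]]'
python3 - <<'E'
from h import *
w=cap('wrist','w5.png');print(r.sense()['tcp_pos'])
E
```

```text
time_s: 6.5
tcp_pos: [0.4584, -0.1949, 0.2393]
ee_rot: [[0.895, -0.447, -0.002], [-0.447, -0.895, 0.0], [-0.001, 0.001, -1.0]]
wrist_force: [-0.1, 0.4, -2.1]
gripper_width: 0.111
gripper_force: 30.0
[ 0.45848012 -0.19509065  0.23942747]
```

View pics/w5.png

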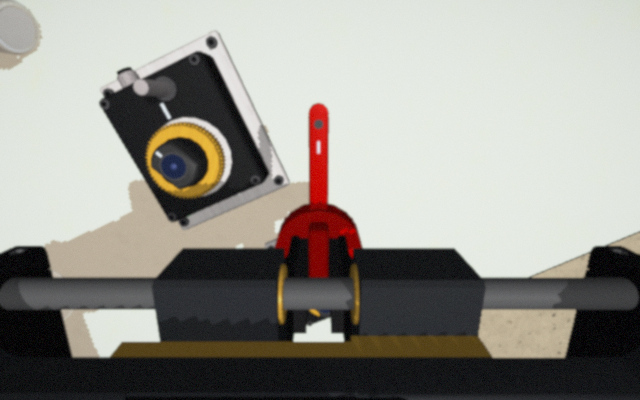

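```bash
python3 - <<'E'
from h import *
w=cap('wrist');f=w['frame'];s=r.sense()
hsv=cv2.cvtColor(f,cv2.COLOR_RGB2HSV);roi=np.zeros(f.shape[:2],np.uint8);roi[40:230,90:270]=1
br=((hsv[...,0]>14)&(hsv[...,0]<32)&(hsv[...,1]>130)&(hsv[...,2]>90)).astype('uint8')*roi
k,l,st,ce=cv2.connectedComponentsWithStats(br);i=1+np.argmax(st[1:,4])
cn=cv2.convexHull(np.vstack(cv2.findContours((l==i).astype('uint8'),0,1)[0]));e=cv2.fitEllipse(cn);print('ring',e,on(w,*e[0],.058),on(w,*e[0],.062))
bl=((hsv[...,0]>100)&(hsv[...,0]<135)&(hsv[...,1]>70)&(hsv[...,2]>35)).astype('uint8')*roi
k,l,st,ce=cv2.connectedComponentsWithStats(bl)
for i in range(1,k):
    if st[i,4]>30:print('blue',st[i],ce[i],on(w,*ce[i],.082))
wh=((hsv[...,2]>130)&(hsv[...,1]<70)).astype('uint8')*roi
k,l,st,ce=cv2.connectedComponentsWithStats(wh)
for i in range(1,k):
    if 6<st[i,4]<600:print('white',st[i],ce[i],'on .045',on(w,*ce[i],.045),'.082',on(w,*ce[i],.082))
cv2.imwrite('pics/w5c.png',cv2.resize(cv2.cvtColor(f[50:230,90:290],cv2.COLOR_RGB2BGR),None,fx=3.3,fy=3.3,interpolation=cv2.INTER_CUBIC))
E
```

```text
ring ((183.89840698242188, 160.04669189453125), (72.5643081665039, 80.15200805664062), 121.82064819335938) [ 0.53458557 -0.1125349   0.058     ] [ 0.53448763 -0.11424834  0.062     ]
blue [161 155  25  24 460] [173.10434783 166.40652174] [ 0.53355746 -0.11313141  0.082     ]
white [160 103  11  17  78] [165.        110.8974359] on .045 [ 0.57558729 -0.11509494  0.045     ] .082 [ 0.56943415 -0.12989585  0.082     ]
white [155 151   7   7  34] [158.08823529 154.08823529] on .045 [ 0.54880299 -0.09036896  0.045     ] .082 [ 0.54610438 -0.10835894  0.082     ]
```

View pics/w5c.png

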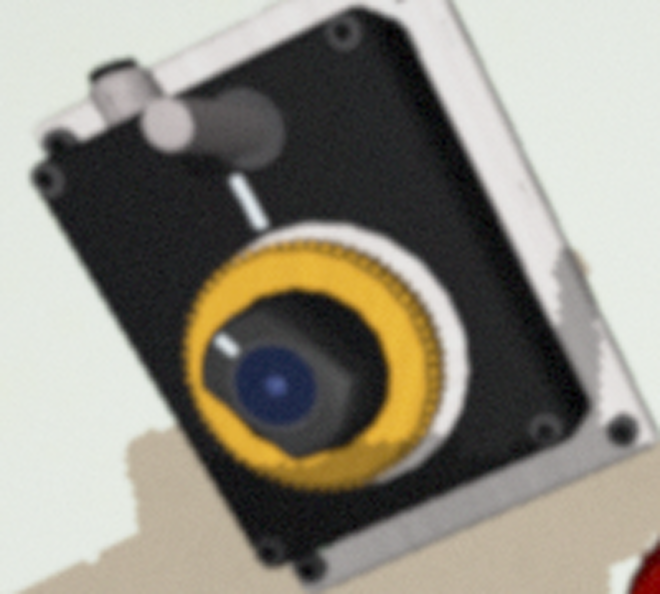

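w5 shows the barrel lens at (173,166), its index bar at (158,154), the focus mark at (165,111) and the pin top near (141,88). The held key's arm points up the image.

```bash
python3 - <<'E'
from h import *
w=cap('wrist');s=r.sense();R=np.array(s['ee_rot'])
A=np.array([.534,-.113])
p=on(w,140.9,87.9,.088)[:2];d=p-A;print('pin',p,np.linalg.norm(d),'imager yaw from pin',np.degrees(np.arctan2(d[1],d[0]))+10.12)
a=on(w,90+217/3.3,50+340/3.3,.082);b=on(w,90+238/3.3,50+354/3.3,.082);L=on(w,173.1,166.4,.082)
for q in(a,b,(a+b)/2):v=q-L;print('index',np.degrees(np.arctan2(v[1],v[0])),np.hypot(*v[:2]))
v=a-b;print('bar',np.degrees(np.arctan2(v[1],v[0])))
# flats edges from crop: lower flat (205,388)->(300,457), upper (248,303)->(350,380)
for P,Q in(((205,388),(300,457)),((248,303),(350,380))):
    v=on(w,90+P[0]/3.3,50+P[1]/3.3,.08)-on(w,90+Q[0]/3.3,50+Q[1]/3.3,.08);print('flat',np.degrees(np.arctan2(v[1],v[0])))
m,st=keymask(w)
hs=cv2.cvtColor(w['frame'],cv2.COLOR_RGB2HSV)
arm=m.copy();arm[200:]=0
ys,xs=np.nonzero(arm);z=s['tcp_pos'][2]-.09+.013
P=np.array([on(w,x,y,z)[:2] for y,x in zip(ys,xs)]);c=P.mean(0);d=np.linalg.svd(P-c,full_matrices=False)[2][0];d*=np.sign((c-np.array(s['tcp_pos'][:2]))@d)
t=((P-c)@d).max();K=c+d*t-.076*d
print('key yaw',np.degrees(np.arctan2(d[1],d[0])),'tool yaw',np.degrees(np.arctan2(R[1,0],R[0,0])),'key axis in tool mm',1000*R.T@np.r_[K-np.array(s['tcp_pos'][:2]),0],s['tcp_pos'])
E
```

```text
pin [ 0.58837845 -0.12619372] 0.055956149523234675 imager yaw from pin -3.5180093492046876
index 22.76897781196574 0.01513172657217811
index 20.392316379478956 0.009897270882641938
index 21.82920349591341 0.012511924942455411
bar 27.245040334525044
flat 24.19510986518677
flat 23.89276928254183
key yaw -26.892091194045197 tool yaw -26.594783771245282 key axis in tool mm [-2.20541893e-01 -2.58570602e-01  1.28219655e-04] [ 0.45844683 -0.19516053  0.23961099]
```

```bash
python3 -m pendant '[[[20,-15,5],[0,0,-0.14]],[[40,-30,10],[0,0,-0.28]],[[60,-40,20],[0,0,-0.42]],[[72,-47,20],[0,0,-0.56]],[[72,-47,20],[0,0,-0.7]],[[72,-47,20],[0,0,-0.84]],[[72,-47,20],[0,0,-0.875]],[[72,-47,20],[0,0,-0.875]],[[72,-47,20],[0,0,-0.875]],[[72,-47,20],[0,0,-0.875]]]'
python3 - <<'E'
from h import *
w=cap('wrist','w6.png');s=r.sense();print(s['tcp_pos'],s['joints'][5]);f=w['frame']
u,v=proj(w,(.534,-.113,.082));u,v=int(u),int(v);print(u,v)
y0,x0=max(v-70,0),max(u-110,0);print('crop origin',x0,y0)
cv2.imwrite('pics/w6c.png',cv2.resize(cv2.cvtColor(f[y0:y0+140,x0:x0+220],cv2.COLOR_RGB2BGR),None,fx=3.6,fy=3.6,interpolation=cv2.INTER_CUBIC))
E
```

```text
time_s: 7.65
tcp_pos: [0.5436, -0.1848, 0.2201]
ee_rot: [[0.917, 0.4, -0.0], [0.4, -0.917, 0.0], [-0.0, -0.0, -1.0]]
wrist_force: [-0.2, 0.8, -1.6]
gripper_width: 0.108
gripper_force: 30.0
[ 0.54361943 -0.18472608  0.22011641] 116.18172090552214
216 186
crop origin 106 116
```

View pics/w6c.png

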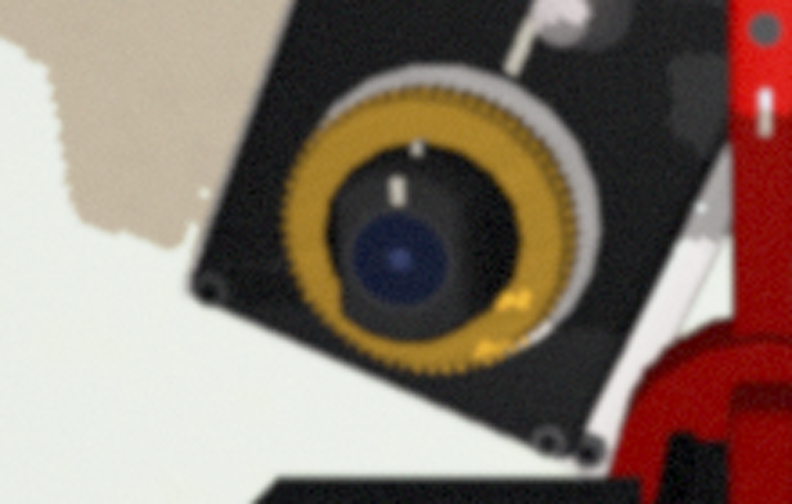

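```bash
python3 - <<'E'
from h import *
w=cap('wrist');s=r.sense();R=np.array(s['ee_rot']);f=w['frame'];hsv=cv2.cvtColor(f,cv2.COLOR_RGB2HSV)
roi=np.zeros(f.shape[:2],np.uint8);roi[150:215,180:250]=1
g=lambda p:np.array([106+p[0]/3.6,116+p[1]/3.6])
bl=((hsv[...,0]>100)&(hsv[...,0]<135)&(hsv[...,1]>70)&(hsv[...,2]>30)).astype('uint8')*roi
k,l,st,ce=cv2.connectedComponentsWithStats(bl);i=1+np.argmax(st[1:,4]);print(st[i],ce[i]);L=on(w,*ce[i],.082)
for q in((398,178),(398,190),(398,204)):
    v=on(w,*g(q),.082)-L;print('idx',np.degrees(np.arctan2(v[1],v[0])),np.hypot(*v[:2]))
m=on(w,*g((515,70)),.045);print('mark',m,np.degrees(np.arctan2(*(m-L)[[1,0]])))
print('lens',L,'tool yaw',np.degrees(np.arctan2(R[1,0],R[0,0])),s['tcp_pos'],'to lens tool mm',1000*R.T@(L-s['tcp_pos']))
E
```

```text
[204 175  26  26 508] [216.69094488 187.53346457]
idx 19.252254121569944 0.015499634475968391
idx 19.312483268433542 0.013195709894890833
idx 19.416908669396854 0.010491802690203465
mark [ 0.56962242 -0.1160911   0.045     ] -4.411786610277954
lens [ 0.53348476 -0.11330298  0.082     ] tool yaw 23.582797089984748 [ 0.54360958 -0.18466867  0.22019001] to lens tool mm [ 19.2795253  -69.44704813 138.19355211]
```

```bash
python3 -m pendant '[[[12,-42,0],[0,0,0.045]],[[19.4,-69.2,20],[0,0,0.045]],[[19.4,-69.2,44],[0,0,0.045]],[[19.4,-69.2,44],[0,0,0.045]],[[19.4,-69.2,44],[0,0,0.045]],[[19.4,-69.2,44],[0,0,0.045]],[[19.4,-69.2,44],[0,0,0.045]]]'
python3 -m pendant '[[[0,0,3],[0,0,0]],[[0,0,6],[0,0,0]],[[0,0,7],[0,0,0]],[[0,0,7],[0,0,0]]]'
```

```text
time_s: 8.45
tcp_pos: [0.5344, -0.1139, 0.1775]
ee_rot: [[0.934, 0.358, 0.002], [0.358, -0.934, -0.0], [0.002, 0.001, -1.0]]
wrist_force: [-0.2, -0.4, -1.2]
gripper_width: 0.113
gripper_force: 30.0
time_s: 8.85
tcp_pos: [0.5335, -0.1134, 0.169]
ee_rot: [[0.933, 0.359, -0.001], [0.359, -0.933, -0.0], [-0.001, -0.0, -1.0]]
wrist_force: [0.0, -0.4, -1.9]
gripper_width: 0.109
gripper_force: 30.0
```

```bash
python3 -m pendant '[[[0,0,2],[0,0,0]],[[0,0,4],[0,0,0]],[[0,0,4],[0,0,0]],[[0,0,4],[0,0,0]]]'
python3 -m pendant '[[[0,0,2],[0,0,0]],[[0,0,4],[0,0,0]],[[0,0,5],[0,0,0]],[[0,0,5],[0,0,0]]]'
```

```text
time_s: 9.25
tcp_pos: [0.5337, -0.1134, 0.1652]
ee_rot: [[0.933, 0.359, -0.0], [0.359, -0.933, -0.0], [-0.0, 0.0, -1.0]]
wrist_force: [0.0, -1.3, -1.3]
gripper_width: 0.11
gripper_force: 30.0
time_s: 9.65
tcp_pos: [0.5336, -0.1134, 0.16]
ee_rot: [[0.933, 0.359, -0.0], [0.359, -0.933, -0.0], [-0.0, -0.0, -1.0]]
wrist_force: [0.1, 1.0, -1.7]
gripper_width: 0.111
gripper_force: 30.0
```

```bash
python3 -m pendant '[[[0,0,1],[0,0,0]],[[0,0,1],[0,0,0]],[[0,0,1],[0,0,0.08]],[[0,0,1],[0,0,0.17]],[[0,0,1],[0,0,0.26]],[[0,0,1],[0,0,0.34]],[[0,0,1],[0,0,0.37]],[[0,0,1],[0,0,0.37]]]'; python3 -c "
from h import *
s=r.sense();print(s['moment'],s['wrist_force'])"
```

```text
time_s: 10.45
tcp_pos: [0.5334, -0.1132, 0.1592]
ee_rot: [[1.0, -0.003, -0.001], [-0.003, -1.0, 0.0], [-0.001, -0.0, -1.0]]
wrist_force: [-0.7, 0.5, -1.2]
gripper_width: 0.114
gripper_force: 30.0
[0.23467966 0.20844123 0.05742364] [-0.72672338  0.54426321 -1.22784765]
```

```bash
cat > q.py <<'E'
from h import *
s=r.sense();R=np.array(s['ee_rot']);print('M',np.round(s['moment'],3),'yaw',np.degrees(np.arctan2(R[1,0],R[0,0])).round(2),'j6',s['joints'][5])
E
for i in 1; do python3 -m pendant '[[[0,0,0],[0,0,0.02]],[[0,0,0],[0,0,0.03]],[[0,0,0],[0,0,0.03]]]'|grep force; done; python3 q.py;  python3 -m pendant '[[[0,0,0],[0,0,0.01]],[[0,0,0],[0,0,0.02]],[[0,0,0],[0,0,0.02]]]'|grep force; python3 q.py;
```

```text
wrist_force: [-1.5, 2.0, -0.3]
gripper_force: 30.0
M [0.477 0.45  0.026] yaw -1.89 j6 83.07564275549251
wrist_force: [-1.5, 1.8, -1.1]
gripper_force: 30.1
M [0.752 0.526 0.245] yaw -3.01 j6 81.94511300621227
```

```bash
python3 -m pendant '[[[0,0,0],[0,0,0]],[[0,0,0],[0,0,0]],[[0,0,0],[0,0,0]],[[0,0,0],[0,0,0]],[[0,0,0],[0,0,0]],[[0,0,-5],[0,0,0]],[[0,0,-20],[0,0,0]],[[0,0,-45],[0,0,0]],[[0,0,-45],[0,0,0]],[[0,0,-45],[0,0,0]]]' 1; python3 q.py
python3 -m pendant '[[[0,0,0],[0,0,-0.14]],[[0,0,0],[0,0,-0.28]],[[0,0,0],[0,0,-0.42]],[[0,0,0],[0,0,-0.56]],[[0,0,0],[0,0,-0.7]],[[0,0,0],[0,0,-0.84]],[[0,0,0],[0,0,-0.88]],[[0,0,0],[0,0,-0.88]],[[0,0,0],[0,0,-0.88]],[[0,0,0],[0,0,-0.88]]]'; python3 q.py
python3 - <<'E'
from h import *
w=cap('wrist','w8.png')
E
```

```text
time_s: 12.05
tcp_pos: [0.5338, -0.1133, 0.205]
ee_rot: [[0.999, -0.053, 0.002], [-0.053, -0.999, 0.0], [0.002, -0.0, -1.0]]
wrist_force: [-0.3, 0.1, 0.3]
gripper_width: 0.938
gripper_force: 0.0
M [-0.023  0.077  0.015] yaw -3.03 j6 81.93476762778101
time_s: 13.05
tcp_pos: [0.5335, -0.1134, 0.2039]
ee_rot: [[0.677, 0.736, -0.001], [0.736, -0.677, -0.0], [-0.001, -0.001, -1.0]]
wrist_force: [-0.7, 0.3, -0.3]
gripper_width: 1.003
gripper_force: 0.0
M [-0.105 -0.079  0.022] yaw 47.35 j6 132.31860226885144
```

View pics/w8.png

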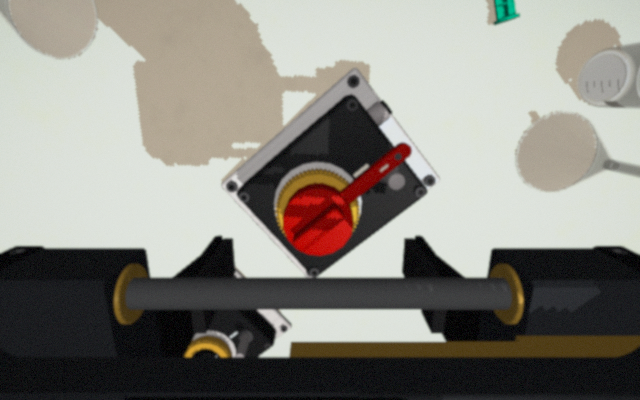

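w8 shows the key seated, its arm reaching (405,152) on the counter-clockwise side of the pin top at (397,181). The ring's sides are free for the fingers.

```bash
python3 -m pendant '[[[0,0,40],[0,0,0]],[[0,0,70],[0,0,0]],[[0,0,85],[0,0,0]],[[0,0,85],[0,0,0]],[[0,0,85],[0,0,0]],[[0,0,85],[0,0,0]]]'; python3 q.py
python3 -m pendant '[[[0,0,0],[0,0,0]],[[0,0,0],[0,0,0]],[[0,0,0],[0,0,0]],[[0,0,0],[0,0,0]],[[0,0,0],[0,0,0]],[[0,0,0],[0,0,0]],[[0,0,0],[0,0,0]]]' 0; python3 q.py
```

```text
time_s: 13.7
tcp_pos: [0.5343, -0.1133, 0.1203]
ee_rot: [[0.677, 0.736, 0.002], [0.736, -0.677, 0.0], [0.001, 0.001, -1.0]]
wrist_force: [-0.5, 0.5, -0.1]
gripper_width: 1.004
gripper_force: 0.0
M [-0.115 -0.098 -0.005] yaw 47.4 j6 132.34993260338786
time_s: 14.4
tcp_pos: [0.5332, -0.113, 0.1193]
ee_rot: [[0.677, 0.736, -0.001], [0.736, -0.677, 0.0], [-0.001, -0.001, -1.0]]
wrist_force: [-3.4, 3.8, 4.4]
gripper_width: 0.68
gripper_force: 30.0
M [ 1.252  0.891 -0.068] yaw 47.39 j6 132.34994359052536
```

```bash
python3 -m pendant '[[[0,0,0],[0,0,0.06]],[[0,0,0],[0,0,0.12]],[[0,0,0],[0,0,0.18]],[[0,0,0],[0,0,0.24]],[[0,0,0],[0,0,0.3]],[[0,0,0],[0,0,0.3]]]'|grep -v rot; python3 q.py
python3 -m pendant '[[[0,0,0],[0,0,0.06]],[[0,0,0],[0,0,0.12]],[[0,0,0],[0,0,0.18]],[[0,0,0],[0,0,0.24]],[[0,0,0],[0,0,0.24]]]'|grep -v rot; python3 q.py
```

```text
time_s: 15.0
tcp_pos: [0.5332, -0.1131, 0.1191]
wrist_force: [-2.6, 3.8, 3.3]
gripper_width: 0.683
gripper_force: 30.0
M [1.297 0.836 0.02 ] yaw 30.22 j6 115.18158761453218
time_s: 15.5
tcp_pos: [0.5333, -0.1131, 0.1189]
wrist_force: [-2.6, 3.8, 1.2]
gripper_width: 0.681
gripper_force: 30.0
M [1.172 0.675 0.071] yaw 16.52 j6 101.48711784464975
```

```bash
for i in 1; do python3 -m pendant '[[[0,0,0],[0,0,0.05]],[[0,0,0],[0,0,0.1]],[[0,0,0],[0,0,0.1]]]'|grep wrist; python3 q.py; python3 -m pendant '[[[0,0,0],[0,0,0.05]],[[0,0,0],[0,0,0.1]],[[0,0,0],[0,0,0.1]]]'|grep wrist; python3 q.py;  python3 -m pendant '[[[0,0,0],[0,0,0.05]],[[0,0,0],[0,0,0.05]]]'|grep wrist; python3 q.py; done
```

```text
wrist_force: [-2.3, 3.9, -0.3]
M [1.254 0.613 0.039] yaw 10.82 j6 95.79740019718722
wrist_force: [-1.8, 4.8, -1.8]
M [1.313 0.56  0.035] yaw 5.11 j6 90.08186810043902
wrist_force: [-1.6, 3.4, -2.7]
M [ 1.32   0.528 -0.008] yaw 2.23 j6 87.20996509436638
```

```bash
cat > a.py <<'E'
from h import *
w=cap('wrist');m,st=keymask(w);s=r.sense();print('box',st)
# arm end: red pixels 55..80 mm from the axis, on the arm's top plane
P=np.array([on(w,x,y,.082)[:2] for y,x in np.argwhere(m)])-np.array([.5334,-.1132])
rr=np.hypot(*P.T);q=P[(rr>.035)&(rr<.085)];print(len(q),'arm yaw',np.degrees(np.arctan2(*q.mean(0)[::-1])),'r max',rr.max())
E
python3 a.py
```

```text
box [ 265  105  106  174 6929]
2626 arm yaw -2.375275402203313 r max 0.07592501409698973
```

```bash
python3 -m pendant '[[[0,0,0],[0,0,0.05]],[[0,0,0],[0,0,0.1]]]'|grep wrist; python3 q.py; python3 -m pendant '[[[0,0,0],[0,0,0.05]],[[0,0,0],[0,0,0.1]]]'|grep wrist; python3 q.py;  python3 -m pendant '[[[0,0,0],[0,0,0.05]]]'|grep wrist; python3 q.py; python3 a.py
```

```text
wrist_force: [-2.7, 4.7, -3.9]
M [1.396 0.541 0.321] yaw -3.53 j6 81.43218317818162
wrist_force: [-2.0, 4.9, -4.8]
M [1.571 0.549 1.344] yaw -9.08 j6 75.83592494149211
wrist_force: [-5.5, 7.6, 1.1]
M [2.214 1.602 1.417] yaw -11.87 j6 73.02623117887127
box [ 264  105  107  174 7126]
2665 arm yaw -2.970140034793243 r max 0.07590077574635709
```

```bash
python3 -m pendant '[[[0,0,0],[0,0,-0.04]],[[0,0,0],[0,0,-0.04]]]'|grep wrist; python3 q.py
```

```text
wrist_force: [-4.0, 6.0, -1.0]
M [1.582 1.083 0.735] yaw -9.61 j6 75.33144486280023
```

```bash
python3 -m pendant '[[[0,0,0],[0,0,-0.03]],[[0,0,0],[0,0,-0.03]]]'|grep wrist; python3 q.py; python3 -m pendant '[[[0,0,0],[0,0,0]],[[0,0,0],[0,0,0]],[[0,0,0],[0,0,0]],[[0,0,0],[0,0,0]],[[0,0,0],[0,0,0]],[[0,0,0],[0,0,0]],[[0,0,0],[0,0,0]],[[0,0,0],[0,0,0]]]' 1; python3 q.py; python3 a.py
```

```text
wrist_force: [-4.0, 5.3, -2.0]
M [1.528 1.019 0.436] yaw -7.98 j6 76.98797880548673
time_s: 18.1
tcp_pos: [0.5337, -0.1134, 0.1193]
ee_rot: [[0.99, -0.142, 0.0], [-0.142, -0.99, -0.0], [0.0, 0.0, -1.0]]
wrist_force: [-0.0, 0.2, 1.2]
gripper_width: 0.998
gripper_force: 0.0
M [-0.027 -0.002 -0.005] yaw -8.18 j6 76.7801921815617
box [ 266  107  105  172 6805]
2602 arm yaw -2.532366716786128 r max 0.07581180832859655
```

```bash
python3 -m pendant '[[[0,0,-20],[0,0,0]],[[0,0,-41],[0,0,-0.09]],[[0,0,-41],[0,0,-0.092]],[[0,0,-41],[0,0,-0.092]],[[0,0,-41],[0,0,-0.092]]]'|grep -v rot; python3 q.py; python3 -m pendant '[[[0,0,0],[0,0,0]],[[0,0,0],[0,0,0]],[[0,0,0],[0,0,0]],[[0,0,0],[0,0,0]],[[0,0,0],[0,0,0]],[[0,0,0],[0,0,0]],[[0,0,0],[0,0,0]],[[0,0,0],[0,0,0]],[[0,0,0],[0,0,0]],[[0,0,0],[0,0,0]]]' 0.08;python3 -m pendant '[[[0,0,0],[0,0,0]],[[0,0,0],[0,0,0]],[[0,0,0],[0,0,0]]]' ; python3 q.py
```

```text
time_s: 18.65
tcp_pos: [0.533, -0.1133, 0.1593]
wrist_force: [0.4, 0.3, 0.0]
gripper_width: 0.999
gripper_force: 0.0
M [-0.031  0.002 -0.045] yaw -2.97 j6 82.00514907205672
time_s: 19.65
tcp_pos: [0.5337, -0.1134, 0.1603]
ee_rot: [[0.999, -0.051, -0.0], [-0.051, -0.999, -0.0], [-0.0, 0.0, -1.0]]
wrist_force: [0.2, -0.7, 0.8]
gripper_width: 0.169
gripper_force: 0.0
time_s: 19.95
tcp_pos: [0.5337, -0.1131, 0.1603]
ee_rot: [[0.999, -0.05, 0.0], [-0.05, -0.999, 0.0], [0.0, -0.0, -1.0]]
wrist_force: [-0.5, 2.5, 0.7]
gripper_width: 0.111
gripper_force: 30.0
M [0.466 0.024 0.081] yaw -2.89 j6 82.06441423843275
```

```bash
python3 -m pendant '[[[0,0,-5],[0,0,0]],[[0,0,-10],[0,0,0]],[[0,0,-18],[0,0,0]],[[0,0,-30],[0,0,0]],[[0,0,-60],[0,0,0]],[[0,0,-80],[0,0,0]],[[0,0,-80],[0,0,0]],[[0,0,-80],[0,0,0]]]'; python3 q.py; python3 a.py
```

```text
time_s: 20.75
tcp_pos: [0.5334, -0.1135, 0.2415]
ee_rot: [[0.999, -0.051, 0.002], [-0.051, -0.999, 0.0], [0.002, -0.0, -1.0]]
wrist_force: [-0.8, -0.5, -2.1]
gripper_width: 0.104
gripper_force: 30.0
M [-0.069  0.066  0.051] yaw -2.94 j6 82.04457004745338
box [ 276  105   85  173 5274]
2164 arm yaw -12.649491493914656 r max 0.07462602786569988
```

```bash
python3 -m pendant '[[[-10,40,0],[0,0,0]],[[-20,80,0],[0,0,0]],[[-20,80,0],[0,0,0]],[[-20,80,0],[0,0,0]],[[-20,80,0],[0,0,0]]]'|grep tcp
python3 - <<'E'
from h import *
w=cap('wrist');f=w['frame'];u,v=map(int,proj(w,(.5335,-.1132,.082)))
y0,x0=max(v-90,0),max(u-110,0);print(u,v,'crop',x0,y0)
cv2.imwrite('pics/w9c.png',cv2.resize(cv2.cvtColor(f[y0:y0+150,x0:x0+220],cv2.COLOR_RGB2BGR),None,fx=3.6,fy=3.6,interpolation=cv2.INTER_CUBIC))
E
```

```text
tcp_pos: [0.5095, -0.1919, 0.2396]
210 180 crop 100 90
```

View pics/w9c.png

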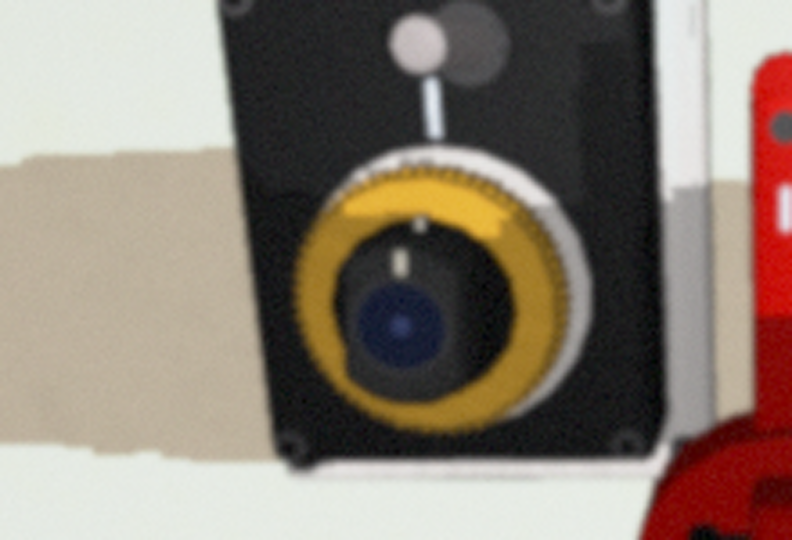

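The crop shows the lens at (400,325), index bar at (400,262) and the focus mark at (432,107), so the index nearly points at the mark. I'll check the angle numerically.

```bash
python3 - <<'E'
from h import *
w=cap('wrist');g=lambda p:(100+p[0]/3.6,90+p[1]/3.6)
L=on(w,*g((401,325)),.082)
for q in((400,250),(400,262),(400,275)):
    v=on(w,*g(q),.082)-L;print('idx',np.degrees(np.arctan2(v[1],v[0])))
for q in((430,80),(435,138)):
    v=on(w,*g(q),.045)-L;print('mark',np.degrees(np.arctan2(v[1],v[0])))
v=on(w,*g((418,43)),.088)-L;print('pin',np.degrees(np.arctan2(v[1],v[0]))+10.1,L,r.sense()['tcp_pos'])
E
```

```text
idx -7.039457448146496
idx -6.8981204841997945
idx -6.66834220125195
mark -2.378881267899806
mark -2.3999898696659727
pin -2.7088380920627717 [ 0.53359554 -0.11329573  0.082     ] [ 0.50981235 -0.19147697  0.23989777]
```

```bash
python3 -m pendant '[[[15,45,0],[0,0,0]],[[33,90,0],[0,0,0]],[[33,130,0],[0,0,0]],[[33,157,20],[0,0,0]],[[33,157,60],[0,0,0]],[[33,157,100],[0,0,0]],[[33,157,135],[0,0,0]],[[33,157,140],[0,0,0]],[[33,157,140],[0,0,0]]]'
python3 -m pendant '[[[0,0,4],[0,0,0]],[[0,0,7.5],[0,0,0]],[[0,0,8],[0,0,0]],[[0,0,8],[0,0,0]]]'
```

```text
time_s: 22.3
tcp_pos: [0.5349, -0.3502, 0.0996]
ee_rot: [[0.999, -0.049, -0.002], [-0.049, -0.999, 0.0], [-0.002, -0.0, -1.0]]
wrist_force: [0.6, -1.0, -0.5]
gripper_width: 0.115
gripper_force: 30.0
time_s: 22.7
tcp_pos: [0.5349, -0.3508, 0.0931]
ee_rot: [[0.999, -0.051, 0.001], [-0.051, -0.999, -0.001], [0.001, 0.0, -1.0]]
wrist_force: [0.4, 0.1, -2.3]
gripper_width: 0.113
gripper_force: 30.0
```

```bash
python3 -m pendant '[[[0,0,0.7],[0,0,0]],[[0,0,1.4],[0,0,0]],[[0,0,1.4],[0,0,0]],[[0,0,1.4],[0,0,0]]]'
```

```text
time_s: 23.1
tcp_pos: [0.5347, -0.3508, 0.0913]
ee_rot: [[0.999, -0.051, 0.0], [-0.051, -0.999, -0.0], [0.0, 0.0, -1.0]]
wrist_force: [-1.2, 0.5, 0.8]
gripper_width: 0.115
gripper_force: 30.0
```

Weight is coming off the wrist, so the key is on the bench. Releasing and backing away.

```bash
python3 -m pendant '[[[0,0,0],[0,0,0]],[[0,0,0],[0,0,0]],[[0,0,0],[0,0,0]],[[0,0,0],[0,0,0]],[[0,0,0],[0,0,0]],[[0,0,0],[0,0,0]],[[0,0,-5],[0,0,0]],[[0,0,-30],[0,0,0]],[[0,0,-75],[0,0,0]],[[0,0,-75],[0,0,0]]]' 1; python3 -m pendant '[[[0,0,-40],[0,0,0]],[[0,0,-60],[0,0,0]],[[0,0,-60],[0,0,0]],[[0,0,-60],[0,0,0]]]'|grep tcp; python3 k.py; python3 - <<'E'
from h import *
a=cap('scene');b=cv2.imread('pics/s1.png')[...,::-1]
d=(cv2.absdiff(a['frame'],np.ascontiguousarray(b)).max(2)>60).astype('uint8')
k,l,st,ce=cv2.connectedComponentsWithStats(d)
print([list(x) for x in st[1:] if x[4]>25])
E
```

```text
time_s: 24.1
tcp_pos: [0.5379, -0.3524, 0.1732]
ee_rot: [[0.999, -0.049, 0.012], [-0.049, -0.999, -0.007], [0.012, 0.006, -1.0]]
wrist_force: [-0.1, -0.1, 1.4]
gripper_width: 0.931
gripper_force: 0.0
tcp_pos: [0.5345, -0.3506, 0.2264]
box [ 294  104   50  109 2490] arm [313 104  11  55 518] yaw -2.6491439534479464 axis from arm [ 0.53329129 -0.35091831] cap mean [ 0.53612127 -0.35093397] cap px [318.20311688 187.26545455]
tcp [ 0.53414514 -0.3504078   0.22525809] tool yaw -2.9283893681621347
to key, tool mm [-8.26659017e-01  5.53470423e-01  2.32746528e-04]
to key, tool mm [ 2.00042167  0.42453413 -0.00202224]
[[np.int32(181), np.int32(0), np.int32(52), np.int32(53), np.int32(1207)], [np.int32(253), np.int32(0), np.int32(15), np.int32(25), np.int32(207)], [np.int32(273), np.int32(2), np.int32(49), np.int32(49), np.int32(1285)], [np.int32(25), np.int32(11), np.int32(37), np.int32(13), np.int32(68)], [np.int32(65), np.int32(11), np.int32(11), np.int32(20), np.int32(94)], [np.int32(14), np.int32(15), np.int32(14), np.int32(22), np.int32(79)], [np.int32(243), np.int32(16), np.int32(11), n
[... 812 characters left out ...]
, np.int32(118), np.int32(4541)], [np.int32(160), np.int32(181), np.int32(9), np.int32(21), np.int32(41)], [np.int32(120), np.int32(205), np.int32(41), np.int32(23), np.int32(204)], [np.int32(163), np.int32(235), np.int32(19), np.int32(51), np.int32(337)], [np.int32(157), np.int32(243), np.int32(9), np.int32(28), np.int32(116)], [np.int32(58), np.int32(256), np.int32(51), np.int32(75), np.int32(486)], [np.int32(111), np.int32(283), np.int32(20), np.int32(14), np.int32(82)], [np.int32(431), np.int32(282), np.int32(21), np.int32(17), np.int32(173)], [np.int32(38), np.int32(285), np.int32(15), np.int32(38), np.int32(125)], [np.int32(142), np.int32(306), np.int32(14), np.int32(7), np.int32(35)]]
```

The key lies flat where it was put, and nothing near the bystanders has changed apart from the arm's own outline. Handing in.

```bash
python3 -c "
from station import r
print(r.finish_job())"
```

```text
the job is handed in; nothing more can be done
None
```

The job is handed in with no verdict returned: key seated and turned to the pin, ring tightened, key lifted off and flat on the bench 0.24 m from the lens, barrel about 4° past its mark (limit 8°); the ring overshot 0.5 N m to a measured 1.4 N m (too much is 1.3 N m) before I backed off, about 25 N on the pin (its limit; estimated, not measured), so the over-tightening check may have failed.

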